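# Load a row of sample tubes into the dry-bath heater in their order

## Task

The four sample tubes are known only by their place in the row, so move the row from the foam rack into the heater's wells in the same sequence, one tube at a time. Begin with the tube at the end of the row where the rack's corner is cut off: it goes into the well next to the heater's black temperature probe; then work along the row, so that the tube from the other end comes last, into the well farthest from the probe. Seat every tube upright on the bottom of its well, let none fall over, and let go of them all.

Things in the scene. Friction and masses are not known exactly. Their poses are not given: they have to be found in the camera images.
- tube_a: One of four like screw-cap sample tubes, upright in any one of the foam rack row's four holes. 116 mm tall; white body 29 mm across, screw cap 34 mm across over the topmost 25 mm; 45 g. Origin: centre of its underside, z up along the tube. Grip the body below the cap, 70 to 88 mm above the underside.
- tube_b: Another of four like screw-cap sample tubes, upright in any one of the foam rack row's four holes. 116 mm tall; white body 29 mm across, screw cap 34 mm across over the topmost 25 mm; 45 g. Origin: centre of its underside, z up along the tube. Grip the body below the cap, 70 to 88 mm above the underside.
- tube_c: Another of four like screw-cap sample tubes, upright in any one of the foam rack row's four holes. 116 mm tall; white body 29 mm across, screw cap 34 mm across over the topmost 25 mm; 45 g. Origin: centre of its underside, z up along the tube. Grip the body below the cap, 70 to 88 mm above the underside.
- tube_d: The last of four like screw-cap sample tubes, upright in any one of the foam rack row's four holes. 116 mm tall; white body 29 mm across, screw cap 34 mm across over the topmost 25 mm; 45 g. Origin: centre of its underside, z up along the tube. Grip the body below the cap, 70 to 88 mm above the underside.
- rack: White foam rack 155 (x) x 190 (y) x 42 mm high, fixed, turned any way; origin: centre of its underside, z up. Its corner at -x, -y is cut off. Two rows of four holes along y; the tubes fill the row at x = +35 mm: y = -64 (first, at the cut corner's end), -22, +21, +64 mm (last). Holes 32 mm wide, floor 12 mm above the underside. In the other row (x = -30) a slim red-capped vial leans outward, opposite the third tube.
- heater: Fixed dry-bath heater, 310 (x) x 106 mm, white; aluminium block, top at 72 mm, with a row of four wells at y = 0, x = -81 (first), -27, +27, +81 mm (last). Origin: on the bench under the row's middle, z up; -x: sloping panel. Black probe knob, 17 mm wide, top at 92 mm, at x = -117. Wells: funnel mouth 45 mm, from 24 mm down a 32 mm bore; floor at 31 mm. A 175 mm high instrument stands between heater and rack.
Mind the look-alikes: they are no part of the job. Leave any pink or red look-alike of the tube_c alone.

How it is judged:
By the outcome, as a careful person would: the job done as asked, in the order asked, and still so for the second after the job is handed in, with the robot touching nothing.
It also fails if it takes over 128 s, if anything falls off the work surface, if the arm or the gripper's body presses on something with over 40 N, if the wrist force passes 120 N, or if a joint passes its speed limit or range.

## Robot

A 6-joint arm with a two-finger parallel gripper is mounted at the origin on a cart in front of the work surface, level with it; the furniture and walls round the work are solid. World frame = base frame: x ahead of the robot, y to its left, z up, the work surface at z = 0. Lengths are in m, angles in rad, forces in N, time in s.
With the tool pointing down it reaches from about 0.4 to 0.825 m from the base axis. Payload 7 kg.
Tool frame: the origin (TCP) lies at the very end of the fingers, on their centre line; the grasp point (between the pads) lies 19 mm behind it (tcp_to_grasp is the distance from the TCP to the grasp point, in m); x points along the fingers, z is the direction in which the jaws open and shut, and the axes are right-handed (so a half turn about x gives the same grasp; the last joint's range is limited). The gripper opens to 88 mm and grips with 3 to 60 N. Pads are 19 mm wide; open, the fingers measure 130 mm over their backs; the gripper's body (78 mm by 193 mm) begins 47 mm behind the grasp point.
Start: joints at [0.288, 0.359, 0.012, 0, -1.224, -0.288], TCP at [0.675, -0, 0.227] pointing down, gripper open.
Joint ranges: [-3.07, 3.07], [-1.43, 2.12], [-1.02, 1.25], [-3.03, 1.67], [-3.05, -0], [-3.03, 3.03]. Speed limits (rad/s): [2.39, 2.39, 3.01, 3.14, 3.14, 3.14].

## Interface

Orientations are given as [roll, pitch, yaw] about the fixed x, y, z axes, in that order (R = Rz(yaw) Ry(pitch) Rx(roll)).
In Python, from station import get_state, grab_frame, job_done, tcp_to_grasp gives the robot as it stands. The module is installed in compiled form; this text tells all that it offers.
- The arm moves only by the shell command python3 -m crank 'ROWS' [FORCE]. ROWS is JSON, a list of rows, each a list of 7 numbers: the shift along the tool's x, y, z in m, then the turn, a rotation vector about the tool's x, y, z in rad, then the opening, from 0 (shut) to 1 (fully open). In form: [[x, y, z, wx, wy, wz, fingers], ...]. A call has 1 to 10 rows; each row is the pose to reach, as a shift and turn from the pose commanded when the call began, along the tool's axes at that moment; what a row does not reach only later rows make up. A row lasts 1/8 s, in which the tool goes at most 62.5 mm and 10.7 degrees, less where a joint would pass 70% of its speed; a pose out of reach is approached as far as the arm can. A call with a gripper value outside its range is refused whole. The fingers move at their own pace and stop on an object; FORCE is the grip in N (left out, the last holds). Time passes only in rows, so rows that repeat a pose let the fingers close. It gives the time, the measured TCP pose, the force and the opening at its end, in the units of the state.
- get_state(): the state, without advancing time (a new reading comes with each control period).
- grab_frame(name): name is "scene" or "side" or "wrist"; returns a dict with "pixels" (480x640x3 uint8, red, green, blue), "vfov" (degrees; the focal length in pixels is half the picture's height over the tangent of half this angle, whatever the lens; pixels are square), "cx", "cy" (the principal point, pixels), "extrinsics" (4x4, takes a point from world to camera coordinates). Camera axes: x right, y up, looking along -z (the intrinsics and any distortion apply to the point x, -y, -z); pixel columns grow to the right and rows downward; lengths in m; the calibration is good to about 2 mm. A picture is of the moment at which its call begins. There is no depth.
- job_done(): hands the job in, once; it reports no verdict.
The state is a dict: "t": time; "q": joint angles; "qd": joint speeds; "joint_efforts": joint torques, N m; "eef_pos": TCP position; "ee_rot": TCP orientation; "force": force on the tool from outside, world axes, zero at the start; "moment": the same for the moment, N m; "width": finger opening in m.
Only numpy, scipy, OpenCV 4.12 (cv2) and the standard library are available. Lean on these libraries where they do the work, as an engineer would, in place of code of your own. Each camera call takes 0.05 s, during which the arm holds its last target.

## Working session

There is one attempt and no reset: what is moved stays moved. The work goes in short steps, Python scripts to look and compute and a shell command to move; the robot and the scene stay as the last step left them, time stands still between calls to the robot, and variables do not carry over. Pictures are saved under pics/ and viewed, and the job is handed in when it is done.

```bash
mkdir -p pics
python3 - <<'E'
from station import *
import cv2,numpy as np
s=get_state();print({k:np.round(v,4).tolist() for k,v in s.items()}, tcp_to_grasp)
for n in ["scene","side","wrist"]:
    f=grab_frame(n);cv2.imwrite(f"pics/{n}0.png",f["pixels"][:,:,::-1])
    print(n,f["vfov"],f["cx"],f["cy"],np.round(f["extrinsics"],4).tolist(),[k for k in f])
    np.savez(f"pics/{n}0.npz",**f)
E
```

```text
{'t': 0.0, 'q': [0.2881, 0.3594, 0.0111, -0.0003, -1.2241, -0.2881], 'qd': [-0.0004, -0.0001, -0.0005, -0.0001, 0.0008, 0.0001], 'joint_efforts': [-0.0008, -58.2727, 29.3058, 6.9975, 0.0069, -0.0002], 'eef_pos': [0.6745, -0.0, 0.2256], 'ee_rot': [0.1018, 1.5691, -3.0398], 'force': [-0.3586, -0.1202, 0.3201], 'moment': [-0.0066, 0.041, 0.0165], 'width': 0.0878} 0.0188
scene 50.63055036783214 319.47274383292887 245.0109584886683 [[0.9433, 0.3318, 0.0062, -0.4739], [-0.2744, 0.7695, 0.5767, 0.1227], [0.1865, -0.5457, 0.8169, -1.4353], [0.0, 0.0, 0.0, 1.0]] ['pixels', 'vfov', 'cx', 'cy', 'extrinsics']
side 47.51584669406476 322.9954546637195 235.38347821924387 [[-0.1117, -0.9937, -0.0058, 0.0611], [0.7716, -0.0904, 0.6296, -0.4316], [-0.6262, 0.0659, 0.7769, -1.0808], [0.0, 0.0, 0.0, 1.0]] ['pixels', 'vfov', 'cx', 'cy', 'extrinsics']
wrist 65.03892538660546 323.5356057958095 246.7221069502479 [[-1.0, 0.0002, 0.0016, 0.6743], [-0.0006, -0.9699, -0.2437, 0.0302], [0.0015, -0.2437, 0.9699, -0.3895], [0.0, 0.0, 0.0, 1.0]] ['pixels', 'vfov', 'cx', 'cy', 'extrinsics']
```

View pics/scene0.png

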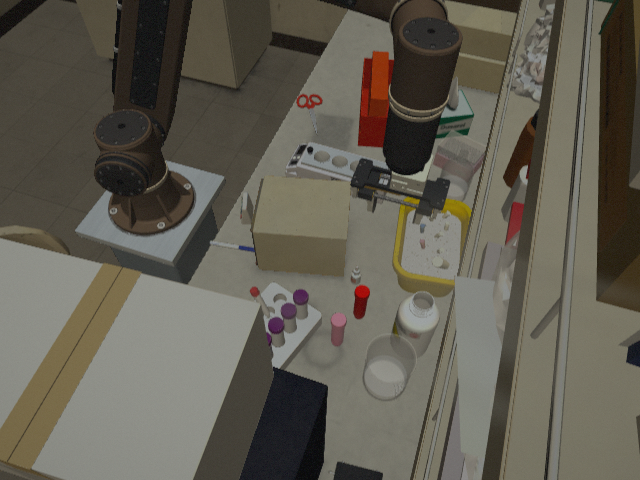

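View pics/side0.png

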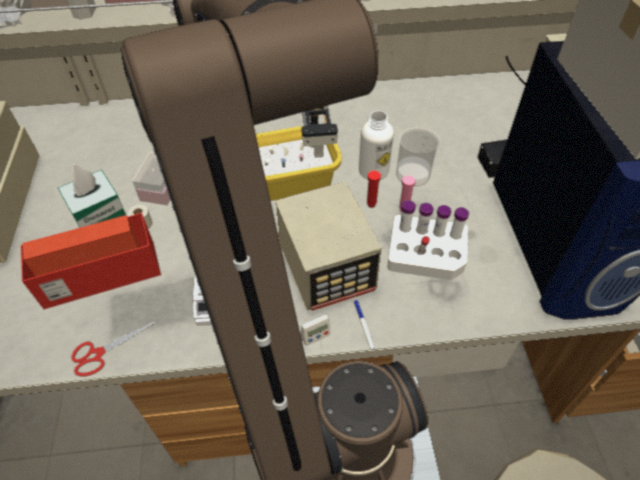

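View pics/wrist0.png

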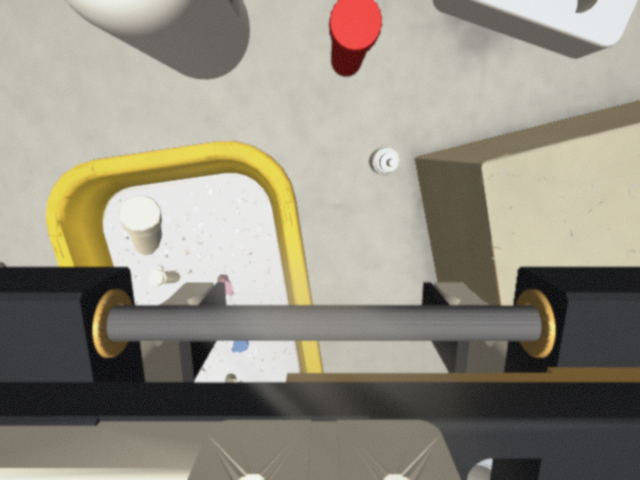

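Run:
```python
import cv2
a=cv2.imread("pics/side0.png")[180:300,370:490];cv2.imwrite("pics/c1.png",cv2.resize(a,None,fx=5,fy=5,interpolation=cv2.INTER_CUBIC))
a=cv2.imread("pics/scene0.png")[270:380,230:340];cv2.imwrite("pics/c2.png",cv2.resize(a,None,fx=5,fy=5,interpolation=cv2.INTER_CUBIC))
a=cv2.imread("pics/scene0.png")[130:220,270:420];cv2.imwrite("pics/c3.png",cv2.resize(a,None,fx=5,fy=5,interpolation=cv2.INTER_CUBIC))
```

```text
(no output)
```

View pics/c1.png

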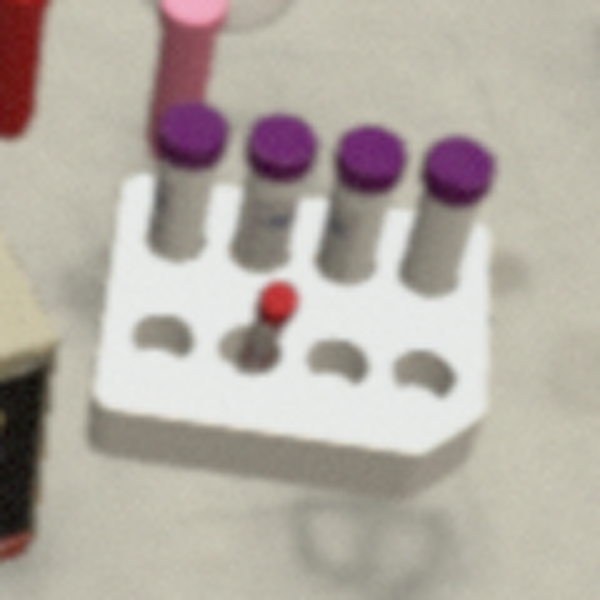

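View pics/c2.png

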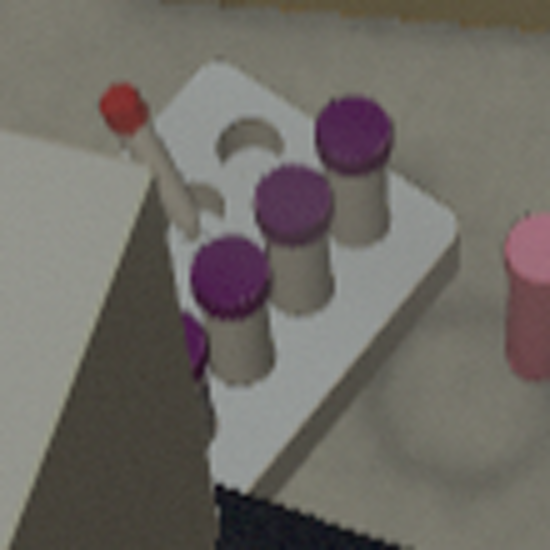

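View pics/c3.png

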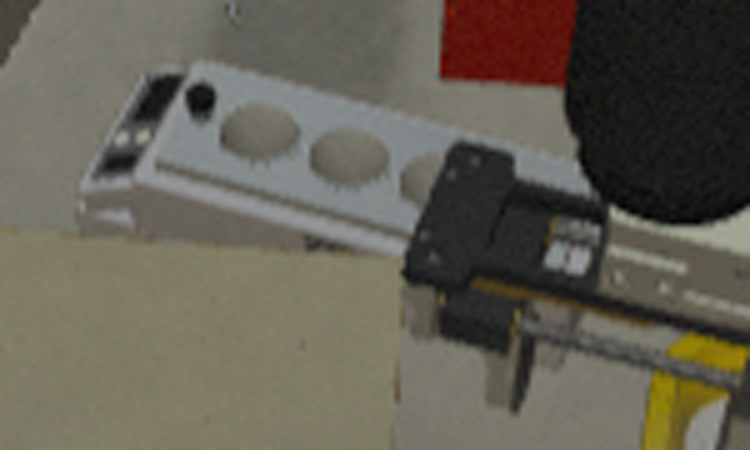

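```bash
cat > h.py <<'E'
import numpy as np,cv2
def load(n): return dict(np.load(f"pics/{n}.npz"))
def K(f):
    F=240/np.tan(np.radians(float(f["vfov"]))/2); return F,float(f["cx"]),float(f["cy"])
def cast(f,uv,z):
    F,cx,cy=K(f);E=f["extrinsics"];R,t=E[:3,:3],E[:3,3]
    d=R.T@np.array([(uv[0]-cx)/F,-(uv[1]-cy)/F,-1]);o=-R.T@t
    return o+d*(z-o[2])/d[2]
def proj(f,p):
    F,cx,cy=K(f);E=f["extrinsics"];c=E[:3,:3]@np.asarray(p)+E[:3,3]
    return np.array([cx+F*c[0]/-c[2],cy-F*c[1]/-c[2]])
def purple(f):
    h=cv2.cvtColor(f["pixels"],cv2.COLOR_RGB2HSV)
    m=cv2.inRange(h,(135,90,40),(160,255,255))
    n,l,s,c=cv2.connectedComponentsWithStats(m)
    return [(c[i],s[i]) for i in range(1,n) if s[i][4]>30]
def grab(n,tag):
    from station import grab_frame
    f=grab_frame(n);cv2.imwrite(f"pics/{tag}.png",f["pixels"][:,:,::-1]);np.savez(f"pics/{tag}.npz",**f);return f
E
python3 - <<'E'
from h import *
for n in ["side0","scene0"]:
    f=load(n);ps=[]
    for c,s in purple(f):
        p=cast(f,c,.1165);ps.append(p);print(n,c.round(1),s,p.round(4))
    print(np.diff(ps,axis=0).round(4), np.linalg.norm(np.diff(ps,axis=0),axis=1))
    st=np.array([.6745,0,.2256]);print(proj(f,st))
# rack corners top z=.042 side: from crop /5+offset
f=load("side0")
for u,v in [(125,175),(490,232),(488,408),(422,452),(95,403)]: print(cast(f,(370+u/5,180+v/5),.042).round(4))
for u,v in [(163,338),(425,373)]: print(cast(f,(370+u/5,180+v/5),.042).round(4))
f=load("scene0")
print("probe top",cast(f,(270+201/5,130+97/5),.090))
for u,v in [(260,131),(348,156)]: print("well",cast(f,(270+u/5,130+v/5),.072))
E
```

```text
side0 [407.9 206.4] [402 201  13  12 132] [ 0.532  -0.2084  0.1165]
side0 [425.8 209.1] [420 204  13  12 123] [ 0.5182 -0.25    0.1165]
side0 [443.5 211.4] [438 206  12  12 123] [ 0.5058 -0.2911  0.1165]
side0 [461.1 213.7] [455 208  13  13 128] [ 0.4936 -0.3315  0.1165]
[[-0.0138 -0.0416  0.    ]
 [-0.0124 -0.0411  0.    ]
 [-0.0122 -0.0404 -0.    ]] [0.04381514 0.0428793  0.04217692]
[316.61117859 140.57370486]
scene0 [300.1 295.9] [293 290  15  15 149] [ 0.5282 -0.2055  0.1165]
scene0 [287.5 308.4] [282 304  13  12  74] [ 0.5132 -0.244   0.1165]
scene0 [275.3 325.1] [268 318  15  16 189] [ 0.5032 -0.2903  0.1165]
scene0 [268.5 338.6] [266 333   5  13  37] [ 0.5017 -0.3241  0.1165]
[[-0.0151 -0.0385  0.    ]
 [-0.0099 -0.0463  0.    ]
 [-0.0015 -0.0338  0.    ]] [0.04131595 0.04735933 0.033821  ]
[393.33975733 214.50170695]
[ 0.5713 -0.1915  0.042 ]
[ 0.5116 -0.369   0.042 ]
[ 0.4031 -0.3371  0.042 ]
[ 0.3813 -0.2985  0.042 ]
[ 0.4282 -0.1484  0.042 ]
[ 0.4636 -0.1894  0.042 ]
[ 0.4274 -0.3124  0.042 ]
probe top [0.38242212 0.26034053 0.09      ]
well [0.41682857 0.26341805 0.072     ]
well [0.47005806 0.26158224 0.072     ]
```

Run:
```python
from h import *
from scipy.spatial.transform import Rotation as Ro
f=load("scene0");g=load("side0")
print("instr scene",[cast(f,p,.175).round(3)[:2].tolist() for p in [(260,178),(350,183),(345,264),(255,236)]])
print("instr side",[cast(g,p,.175).round(3)[:2].tolist() for p in [(276,204),(345,186),(382,245),(309,271)]])
def tri(a,b):
    A=[];B=[]
    for fr,uv in ((f,a),(g,b)):
        o=cast(fr,uv,0);d=cast(fr,uv,.5)-o;d/=np.linalg.norm(d);M=np.eye(3)-np.outer(d,d);A.append(M);B.append(M@o)
    return np.linalg.solve(sum(A),sum(B))
print("vial",tri((254.6,291.6),(425.4,240.4)))
for a,b in [((300.1,295.9),(407.9,206.4)),((275.3,325.1),(443.5,211.4))]: print(tri(a,b))
print("red bin",[cast(f,p,.1).round(3)[:2].tolist() for p in [(361,58),(359,145),(386,145)]])
print(Ro.from_euler("xyz",[0.1018,1.5691,-3.0398]).as_matrix().round(3))
w=load("wrist0");E=w["extrinsics"];print(-E[:3,:3].T@E[:3,3])
```

```text
instr scene [[0.33, 0.042], [0.545, 0.102], [0.606, -0.129], [0.39, -0.125]]
instr side [[0.524, 0.111], [0.563, -0.056], [0.376, -0.111], [0.326, 0.053]]
vial [ 0.42656213 -0.22769273  0.11191222]
[ 0.52891835 -0.2074385   0.12001293]
[ 0.50397821 -0.29069157  0.11819592]
red bin [[0.398, 0.705], [0.509, 0.314], [0.581, 0.339]]
[[-0.002 -0.    -1.   ]
 [-0.    -1.     0.   ]
 [-1.     0.     0.002]]
[ 0.67494022 -0.06574716  0.38408967]
```

```bash
python3 -m crank '[[-0.06,0.03,0.03,0,0,0,1],[-0.06,0.18,0.2,0,0,0,1],[-0.06,0.18,0.2,0,0,0,1],[-0.06,0.18,0.2,0,0,0,1],[-0.06,0.18,0.2,0,0,0,1],[-0.06,0.18,0.2,0,0,0,1],[-0.06,0.18,0.2,0,0,0,1]]'
python3 - <<'E'
from h import *
grab("wrist","w1");grab("scene","s1");grab("side","d1")
from station import get_state
s=get_state();print(s["t"],s["eef_pos"],s["ee_rot"])
E
```

```text
t: 1.02
eef_pos: [0.4751, -0.1801, 0.2867]
ee_rot: [-2.944, 1.57, 0.197]
force: [-0.6, 0.5, 0.8]
width: 0.0879
1.175 [ 0.47561479 -0.17945032  0.28613629] [-0.09920103  1.57006414  3.04323046]
```

View pics/w1.png

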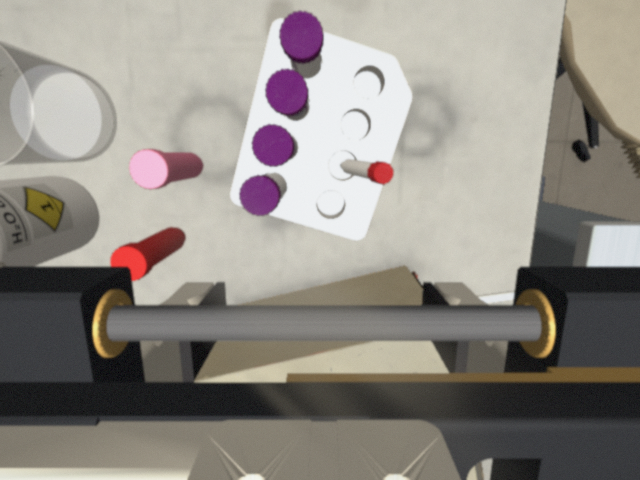

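View pics/s1.png

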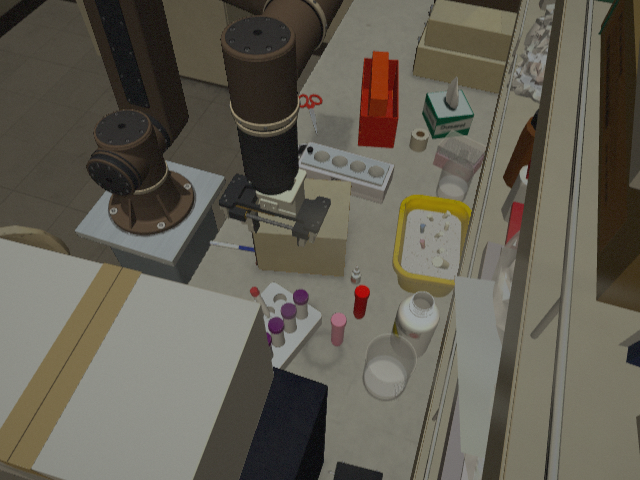

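Run:
```python
from h import *
w=load("w1");f=load("s1");g=load("side0")
for c,s in purple(w): print("cap",c.round(1),s,cast(w,c,.126).round(4))
# cap via scene, side
for u in [(370,77),(356,124),(344,163),(331,203)]: print("hole",cast(w,u,.042).round(4))
for u in [(405,80),(275,20),(233,198),(363,240),(394,52),(412,92)]: print("corner",cast(w,u,.042).round(4))
def tri(*L):
    A=[];B=[]
    for fr,uv in L:
        o=cast(fr,uv,0);d=cast(fr,uv,.5)-o;d/=np.linalg.norm(d);M=np.eye(3)-np.outer(d,d);A.append(M);B.append(M@o)
    return np.linalg.solve(sum(A),sum(B)).round(4)
print("vial cap",tri((w,(380,173)),(f,(254.6,291.6)),(g,(425.4,240.4))))
print("pink",tri((w,(150,169)),(f,(339,318)),(g,(408,183))))
print("bottle",tri((f,(423,303)),(g,(378,119))))
print("red",tri((w,(130,260)),(f,(362,291)),(g,(374,177))))
import cv2
a=f["pixels"][80:210,290:410,::-1];cv2.imwrite("pics/c4.png",cv2.resize(a,None,fx=5,fy=5,interpolation=cv2.INTER_CUBIC))
```

```text
cap [301.4  36.6] [ 281   12   42   51 1672] [ 0.4922 -0.3316  0.126 ]
cap [286.8  91.8] [ 266   70   41   45 1451] [ 0.5043 -0.2921  0.126 ]
cap [272.7 145. ] [ 253  125   41   41 1278] [ 0.5169 -0.2514  0.126 ]
cap [259.8 194.8] [ 240  176   40   39 1182] [ 0.5292 -0.2108  0.126 ]
hole [ 0.4292 -0.3179  0.042 ]
hole [ 0.4422 -0.2735  0.042 ]
hole [ 0.4539 -0.2347  0.042 ]
hole [ 0.4673 -0.1928  0.042 ]
corner [ 0.3943 -0.3151  0.042 ]
corner [ 0.5218 -0.3686  0.042 ]
corner [ 0.5721 -0.1982  0.042 ]
corner [ 0.432 -0.152  0.042]
corner [ 0.4064 -0.3405  0.042 ]
corner [ 0.3868 -0.304   0.042 ]
vial cap [ 0.4264 -0.2278  0.112 ]
pink [ 0.6251 -0.2285  0.1073]
bottle [ 0.7868 -0.1736  0.1857]
red [ 0.6538 -0.1458  0.1079]
```

View pics/c4.png

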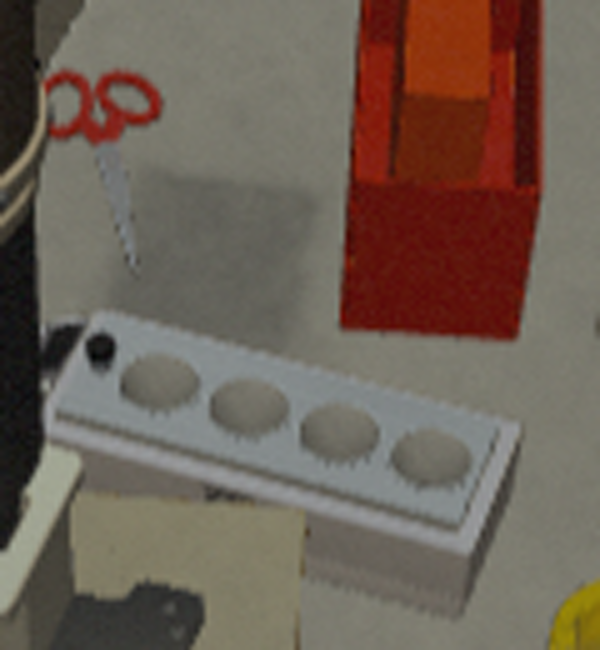

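View pics/d1.png

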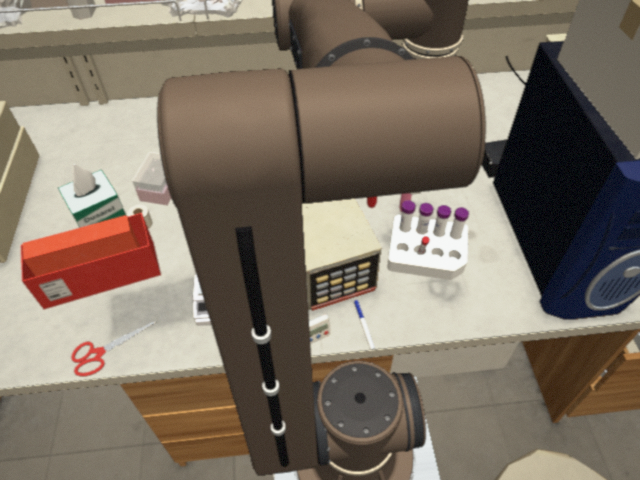

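Run:
```python
from h import *
f=load("s1")
P=[cast(f,(290+u/5,80+v/5),.072) for u,v in [(160,383),(249,408),(340,433),(431,457)]]
print(np.round(P,4)); print(np.linalg.norm(np.diff(P,axis=0),axis=1))
d=P[3]-P[0];print("ang",np.degrees(np.arctan2(d[1],d[0])))
print("probe",cast(f,(290+101/5,80+349/5),.09))
b=cast(f,(358,145.6),0);b2=cast(f,(394,147.5),0);print("bin",b,b2)
for z in (.05,.06,.07,.08,.1,.12,.15):print(z,proj(f,[b[0],b[1],z]))
```

```text
[[0.4174 0.2619 0.072 ]
 [0.4711 0.2603 0.072 ]
 [0.525  0.2591 0.072 ]
 [0.578  0.2586 0.072 ]]
[0.05374787 0.05398429 0.05296288]
ang -1.1924245389100974
probe [0.38296662 0.25884299 0.09      ]
bin [0.48352322 0.41290984 0.        ] [0.59063767 0.44251424 0.        ]
0.05 [359.1319955  133.38089511]
0.06 [359.36568858 130.85834066]
0.07 [359.60190487 128.30854995]
0.08 [359.84068545 125.73107946]
0.1 [360.32610835 120.4912765 ]
0.12 [360.82230436 115.13518528]
0.15 [361.58759577 106.87439632]
```

Run:
```python
from h import *
g=load("side0");f=load("s1");w=load("w1")
for p in [(545,312),(497,185)]: print("navy bottom",cast(g,p,0))
b=cast(g,(497,185),0)
for z in (.2,.25,.3,.35,.4): print(z,proj(g,[b[0],b[1],z]))
a=cast(f,(273,371),.3);print(a,cast(f,(327,385),.3),cast(w,(480,0),0))
from station import get_state
s=get_state();p=s["eef_pos"];print(s["q"])
T=np.array([[.4925,-.332],[.5043,-.292],[.5168,-.251],[.529,-.209]])
d=T[3]-T[0];print(np.degrees(np.arctan2(d[1],d[0])));print(T-p[:2])
```

```text
navy bottom [ 0.26816002 -0.49364748  0.        ]
navy bottom [ 0.68423968 -0.51095283  0.        ]
0.2 [516.03024746 129.87797249]
0.25 [521.4729105  114.11303709]
0.3 [527.23837335  97.41309652]
0.35 [533.35623111  79.69242711]
0.4 [539.85981076  60.85449571]
[ 0.57687778 -0.44882743  0.3       ] [ 0.66859266 -0.44146206  0.3       ] [ 0.3114952  -0.39997284  0.        ]
[ 2.60242006e-02  4.61071082e-02 -2.50649674e-01 -9.49706499e-05
 -1.27476608e+00 -2.51576238e-02]
73.4718512768855
[[ 0.01688521 -0.15254968]
 [ 0.02868521 -0.11254968]
 [ 0.04118521 -0.07154968]
 [ 0.05338521 -0.02954968]]
```

```bash
python3 -m crank '[[0,0.06,-0.006,0.14,0,0,0.62],[0,0.12,-0.012,0.288,0,0,0.62],[0.05,0.1525,-0.017,0.288,0,0,0.62],[0.11,0.1525,-0.017,0.288,0,0,0.62],[0.146,0.1525,-0.017,0.288,0,0,0.62],[0.146,0.1525,-0.017,0.288,0,0,0.62]]' 20
python3 - <<'E'
from h import *
grab("side","d2")
import cv2
for n,c in (("d2",(150,290,370,520)),):
    a=cv2.imread(f"pics/{n}.png")[c[0]:c[1],c[2]:c[3]];cv2.imwrite("pics/c5.png",cv2.resize(a,None,fx=4,fy=4,interpolation=cv2.INTER_CUBIC))
E
```

```text
t: 1.92
eef_pos: [0.4906, -0.3315, 0.1371]
ee_rot: [-0.035, 1.564, 2.819]
force: [0.4, 0.1, 0.8]
width: 0.0545
```

View pics/c5.png

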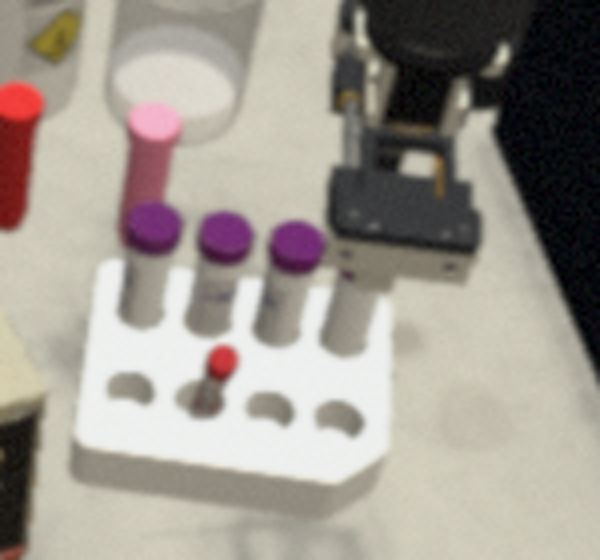

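```bash
python3 -m crank '[[0.03,0,0,0,0,0,0.62],[0.064,0,0,0,0,0,0.62],[0.064,0,0,0,0,0,0.62],[0.064,0,0,0,0,0,0.2],[0.064,0,0,0,0,0,0.2],[0.064,0,0,0,0,0,0.2],[0.064,0,0,0,0,0,0.2]]' 20
python3 - <<'E'
from station import *
s=get_state();print(s["eef_pos"],s["ee_rot"],s["force"],s["width"],s["q"])
E
```

```text
t: 2.85
eef_pos: [0.4926, -0.3328, 0.0777]
ee_rot: [2.983, 1.569, -0.446]
force: [0.0, 1.2, 5.6]
width: 0.0284
[ 0.49264012 -0.33281612  0.07773678] [ 2.98325277  1.56898012 -0.44602908] [0.02718996 1.17009516 5.64991144] 0.028368829239625706 [-2.65440812e-01  3.62505564e-01 -3.57200501e-01  4.34466372e-04
 -8.49303632e-01 -2.25350523e-02]
```

```bash
cat >> h.py <<'E'
def go(target,jaw_deg=None):
    from station import get_state
    from scipy.spatial.transform import Rotation as Ro
    s=get_state();R=Ro.from_euler("xyz",s["ee_rot"]).as_matrix();d=R.T@(np.asarray(target)-s["eef_pos"])
    z=R[:,2];a=np.degrees(np.arctan2(z[1],z[0]))
    print("t",round(s["t"],2),"pos",np.round(s["eef_pos"],4),"jaw",round(a,1),"tilt xaxis",R[:,0].round(3),"F",np.round(s["force"],1),"w",round(s["width"],4),"q6",round(s["q"][5],2))
    print("shift",d.round(4))
    if jaw_deg is not None:
        D=Ro.from_euler("z",np.radians((jaw_deg-a+90)%180-90)).as_matrix()
        # desired: x down, z at jaw
        t=np.radians(a+((jaw_deg-a+90)%180-90));zz=np.array([np.cos(t),np.sin(t),0]);xx=np.array([0,0,-1.]);yy=np.cross(zz,xx)
        print("turn",Ro.from_matrix(R.T@np.array([xx,yy,zz]).T).as_rotvec().round(4))
E
python3 -m crank '[[-0.03,0,0,0,0,0,0.2],[-0.09,0,0,0,0,0,0.2],[-0.15,0,0,0,0,0,0.2],[-0.21,0,0,0,0,0,0.2],[-0.225,0,0,0,0,0,0.2],[-0.225,0,0,0,0,0,0.2]]'
python3 - <<'E'
from h import *
go([.4174,.262,.30],88.8)
grab("side","d3");grab("scene","s3")
E
```

```text
t: 3.6
eef_pos: [0.4921, -0.3325, 0.3023]
ee_rot: [-2.955, 1.569, -0.101]
force: [-0.2, 0.3, -1.1]
width: 0.0283
t 3.6 pos [ 0.4921 -0.3325  0.3023] jaw 163.5 tilt xaxis [ 0.002 -0.    -1.   ] F [-0.2  0.3 -1.1] w 0.0283 q6 -0.02
shift [ 0.002  -0.5487  0.2406]
turn [ 1.3035 -0.0014  0.0015]
```

View pics/d3.png

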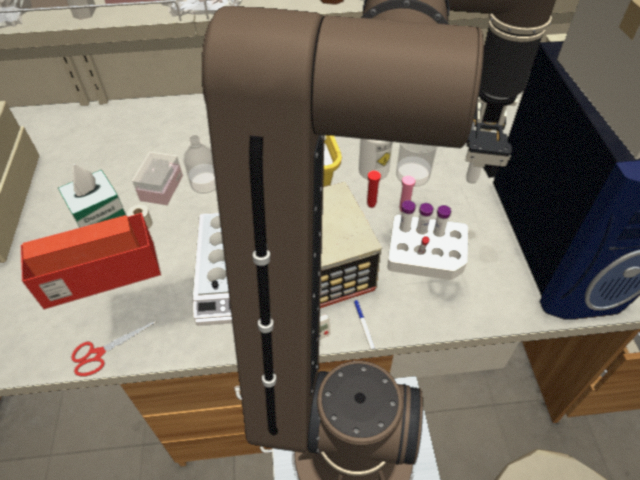

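```bash
python3 -m crank '[[0,-0.055,0.024,0.13,0,0,0.2],[0,-0.11,0.048,0.26,0,0,0.2],[0,-0.165,0.072,0.39,0,0,0.2],[0,-0.22,0.096,0.52,0,0,0.2],[0,-0.274,0.12,0.65,0,0,0.2],[0,-0.33,0.144,0.78,0,0,0.2],[0,-0.384,0.168,0.91,0,0,0.2],[0,-0.44,0.192,1.04,0,0,0.2],[0,-0.494,0.216,1.17,0,0,0.2],[0,-0.5487,0.2406,1.3035,0,0,0.2]]'; python3 -m crank '[[0,0,0,0,0,0,0.2],[0,0,0,0,0,0,0.2]]';python3 - <<'E'
from h import *
go([.4174,.262,.20],88.8)
grab("side","d4");grab("scene","s4");grab("wrist","w4")
E
```

```text
t: 4.95
eef_pos: [0.4158, 0.2633, 0.2997]
ee_rot: [2.464, 1.568, -2.273]
force: [1.5, -0.2, -0.2]
width: 0.0277
t: 5.2
eef_pos: [0.4165, 0.2616, 0.2997]
ee_rot: [2.475, 1.567, -2.256]
force: [0.3, -0.5, -0.6]
width: 0.028
t 5.2 pos [0.4165 0.2616 0.2997] jaw 88.9 tilt xaxis [-0.002 -0.003 -1.   ] F [ 0.3 -0.5 -0.6] w 0.028 q6 -2.55
shift [ 0.0997 -0.0012  0.0007]
turn [ 0.002  -0.0029 -0.0023]
```

View pics/s4.png

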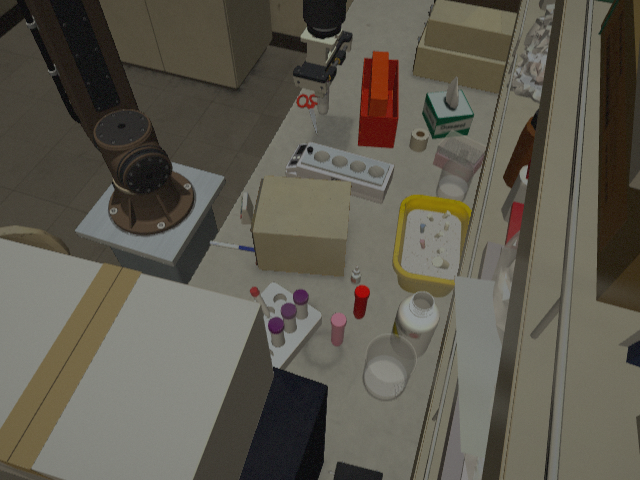

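View pics/d4.png

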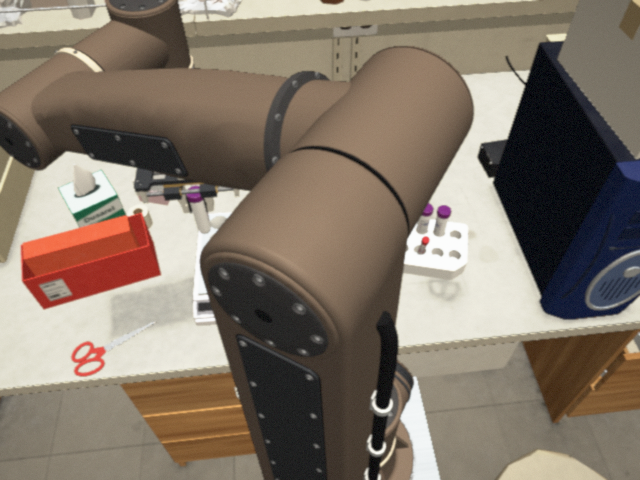

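View pics/w4.png

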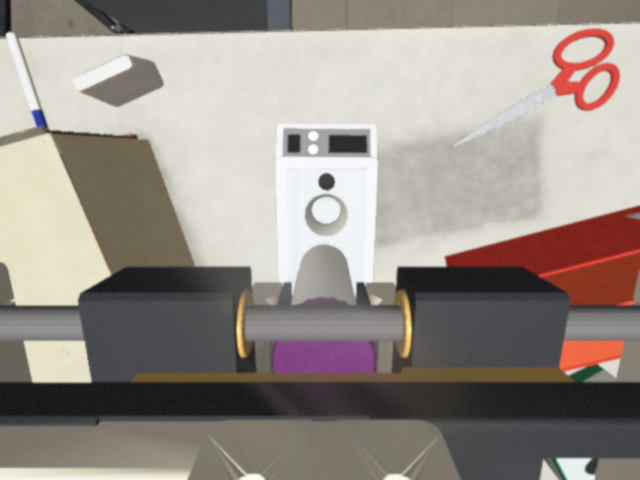

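Run:
```python
from h import *
w=load("w4")
print("well",cast(w,(326.5,213.5),.072),"probe",cast(w,(326.5,181.5),.091),"panel edge L/R",cast(w,(287,165),.072),cast(w,(371,165),.072))
# tube bottom expected
print(proj(w,[.4165,.2616,.2997-.0657]))
im=cv2.resize(w["pixels"][160:300,250:400,::-1],None,fx=5,fy=5,interpolation=cv2.INTER_CUBIC);cv2.imwrite("pics/c6.png",im[:600])
```

```text
well [0.41361465 0.26306911 0.072     ] probe [0.37940379 0.26362019 0.091     ] panel edge L/R [0.36360813 0.22429065 0.072     ] [0.36536976 0.30872231 0.072     ]
[325.592813   259.32821896]
```

View pics/c6.png

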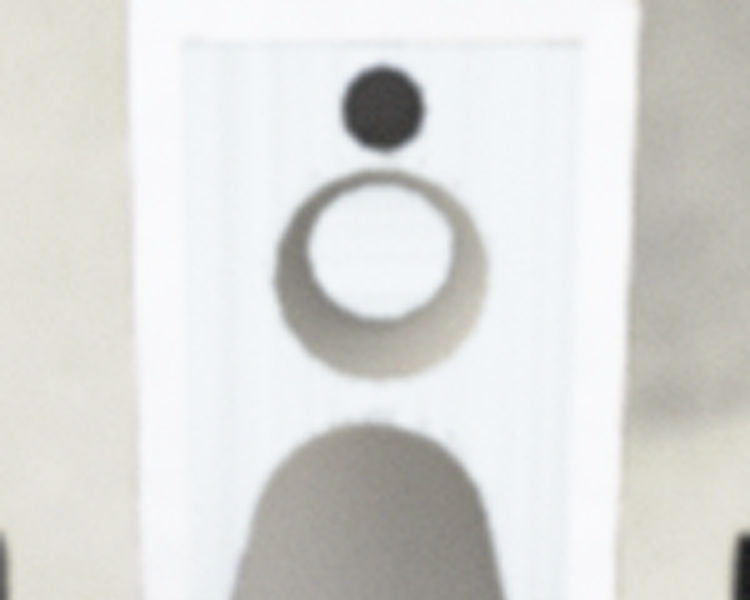

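Run:
```python
from h import *
w=load("w4");f=load("s4");g=load("d4")
for n,fr in (("w",w),("scene",f),("side",g)):
    print(n,"bottom",proj(fr,[.4165,.2616,.234]).round(1),"captop",proj(fr,[.4165,.2616,.350]).round(1),"tcp",proj(fr,[.4165,.2616,.2997]).round(1))
a=cv2.resize(f["pixels"][50:130,280:380,::-1],None,fx=7,fy=7,interpolation=cv2.INTER_CUBIC);cv2.imwrite("pics/c7.png",a)
a=cv2.resize(g["pixels"][160:250,140:250,::-1],None,fx=6,fy=6,interpolation=cv2.INTER_CUBIC);cv2.imwrite("pics/c8.png",a)
```

```text
w bottom [325.6 259.3] captop [326.6 358.5] tcp [326.  299.4]
scene bottom [322.3 111.5] captop [322.8  73.1] tcp [322.6  90.4]
side bottom [205.3 229. ] captop [194.8 190.6] tcp [199.6 208. ]
```

View pics/c7.png

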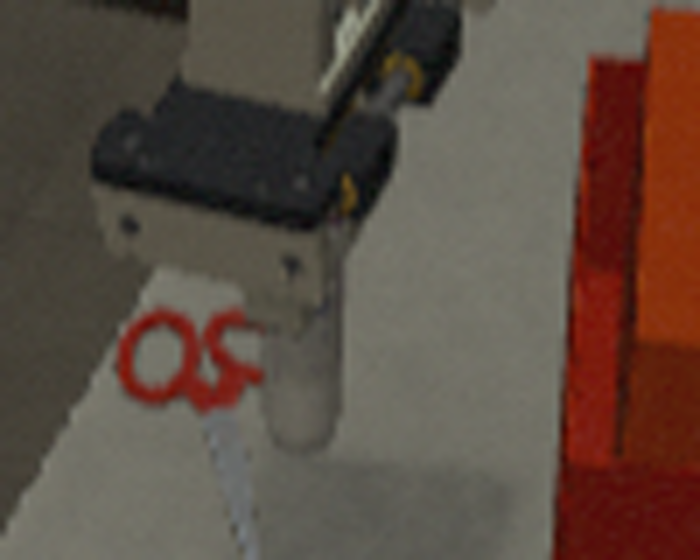

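View pics/c8.png

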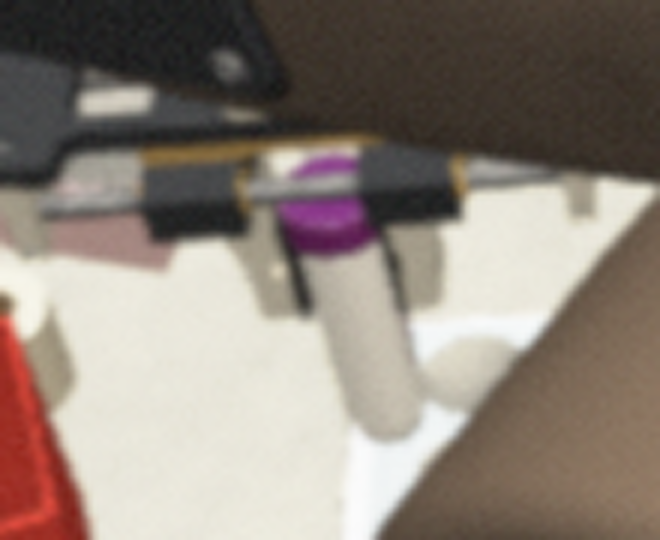

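```bash
python3 -m crank '[[0.05,0.003,0.0014,0,0,0,0.2],[0.1,0.003,0.0014,0,0,0,0.2],[0.127,0.003,0.0014,0,0,0,0.2],[0.127,0.003,0.0014,0,0,0,0.2],[0.127,0.003,0.0014,0,0,0,0.2]]';python3 - <<'E'
from h import *
go([.4135,.263,.097],88.8)
for c in ("side","scene","wrist"): grab(c,c+"5")
a=cv2.imread("pics/scene5.png")[100:190,270:370];b=cv2.imread("pics/wrist5.png")[150:300,250:400]
cv2.imwrite("pics/c9.png",np.hstack([cv2.resize(a,(400,360),interpolation=cv2.INTER_CUBIC),cv2.resize(b,(360,360),interpolation=cv2.INTER_CUBIC)]))
E
```

```text
t: 5.98
eef_pos: [0.4151, 0.2635, 0.176]
ee_rot: [-0.878, 1.569, 0.672]
force: [0.5, -0.3, -0.2]
width: 0.0285
t 5.97 pos [0.4151 0.2635 0.176 ] jaw 88.8 tilt xaxis [ 0.001  0.001 -1.   ] F [ 0.5 -0.3 -0.2] w 0.0285 q6 -2.56
shift [ 0.079   0.0017 -0.0006]
turn [-0.0003  0.0012  0.0014]
```

View pics/c9.png

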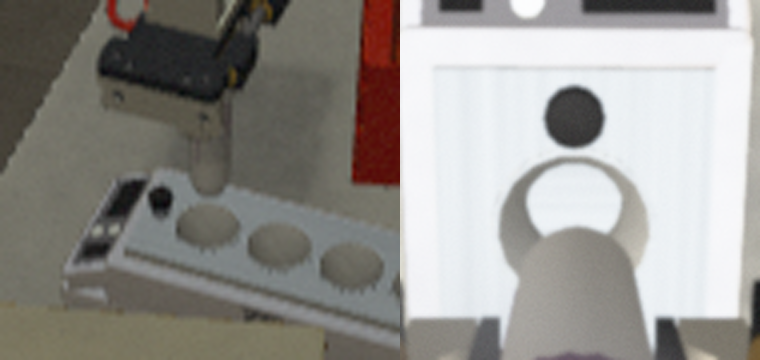

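```bash
python3 -m crank '[[0.025,0.001,-0.0005,0,0,0,0.2],[0.045,0.001,-0.0005,0,0,0,0.2],[0.06,0.001,-0.0005,0,0,0,0.2],[0.07,0.001,-0.0005,0,0,0,0.2],[0.077,0.001,-0.0005,0,0,0,0.2],[0.077,0.001,-0.0005,0,0,0,0.2]]' 10;python3 - <<'E'
from h import *
go([.4135,.263,.097],88.8)
for c in ("side","scene","wrist"): grab(c,c+"6")
a=cv2.imread("pics/scene6.png")[100:190,270:370];b=cv2.imread("pics/wrist6.png")[150:350,220:420]
cv2.imwrite("pics/c10.png",np.hstack([cv2.resize(a,(400,360),interpolation=cv2.INTER_CUBIC),cv2.resize(b,(360,360),interpolation=cv2.INTER_CUBIC)]))
E
```

```text
t: 6.88
eef_pos: [0.4133, 0.263, 0.0975]
ee_rot: [3.098, 1.571, -1.635]
force: [1.3, -0.3, -0.7]
width: 0.0281
t 6.88 pos [0.4133 0.263  0.0975] jaw 88.8 tilt xaxis [-0. -0. -1.] F [ 1.3 -0.3 -0.7] w 0.0281 q6 -2.56
shift [ 0.0005 -0.0002  0.    ]
turn [ 0.0004 -0.0002 -0.    ]
```

View pics/c10.png

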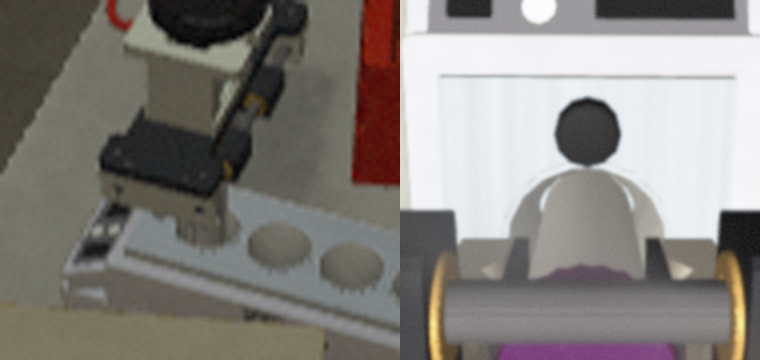

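```bash
python3 -m crank '[[0,0,0,0,0,0,0.36],[0,0,0,0,0,0,0.45],[0,0,0,0,0,0,0.55],[0,0,0,0,0,0,0.6]]';python3 - <<'E'
from h import *
go([.4135,.263,.097],88.8)
E
python3 -m crank '[[-0.02,0,0,0,0,0,0.6],[-0.06,0,0,0,0,0,0.6],[-0.12,0,0,0,0,0,0.6],[-0.15,0,0,0,0,0,0.6],[-0.15,0,0,0,0,0,0.6]]';python3 - <<'E'
from h import *
go([.505,-.292,.245],163.5)
grab("side","d7");grab("scene","s7");grab("wrist","w7")
a=cv2.imread("pics/s7.png")[100:190,270:370];b=cv2.imread("pics/w7.png")[100:350,195:445]
cv2.imwrite("pics/c11.png",np.hstack([cv2.resize(a,(400,360),interpolation=cv2.INTER_CUBIC),cv2.resize(b,(360,360),interpolation=cv2.INTER_CUBIC)]))
E
```

```text
t: 7.52
eef_pos: [0.4132, 0.2629, 0.0976]
ee_rot: [-0.884, 1.571, 0.667]
force: [-0.2, 0.3, 1.1]
width: 0.051
t 7.53 pos [0.4132 0.2629 0.0976] jaw 88.8 tilt xaxis [ 0.  0. -1.] F [-0.2  0.3  1.1] w 0.051 q6 -2.56
shift [ 0.0006 -0.0003  0.0001]
turn [0.0003 0.     0.    ]
t: 8.15
eef_pos: [0.4141, 0.2639, 0.2503]
ee_rot: [-0.675, 1.565, 0.875]
force: [-0.3, 0.2, -0.4]
width: 0.0528
t 8.15 pos [0.4141 0.2639 0.2503] jaw 88.8 tilt xaxis [ 0.003  0.004 -1.   ] F [-0.3  0.2 -0.4] w 0.0528 q6 -2.56
shift [ 0.0033 -0.1023 -0.5539]
turn [-1.3033  0.0014  0.0056]
```

View pics/c11.png

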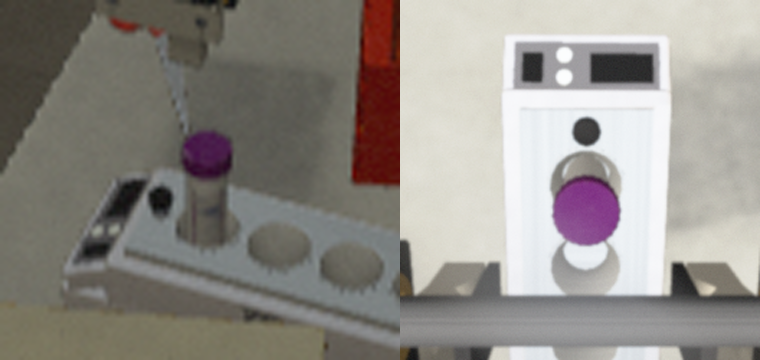

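```bash
python3 -m crank '[[0,-0.01,-0.055,-0.13,0,0,0.62],[0,-0.02,-0.11,-0.26,0,0,0.62],[0,-0.03,-0.165,-0.39,0,0,0.62],[0,-0.041,-0.22,-0.52,0,0,0.62],[0,-0.051,-0.276,-0.65,0,0,0.62],[0,-0.061,-0.331,-0.78,0,0,0.62],[0,-0.072,-0.386,-0.91,0,0,0.62],[0,-0.082,-0.441,-1.04,0,0,0.62],[0,-0.092,-0.497,-1.17,0,0,0.62],[0,-0.102,-0.552,-1.303,0,0,0.62]]'; python3 -m crank '[[0.05,0,0,0,0,0,0.62],[0.1,0,0,0,0,0,0.62],[0.1,0,0,0,0,0,0.62]]';python3 - <<'E'
from h import *
go([.505,-.290,.0775],163.5)
E
```

```text
t: 9.55
eef_pos: [0.5032, -0.2929, 0.2459]
ee_rot: [0.018, 1.568, 2.875]
force: [1.4, 1.3, -0.1]
width: 0.0543
t: 9.93
eef_pos: [0.5002, -0.2903, 0.1427]
ee_rot: [0.015, 1.56, 2.867]
force: [-0.1, -0.2, 1.3]
width: 0.0547
t 9.93 pos [ 0.5002 -0.2903  0.1427] jaw 163.4 tilt xaxis [-0.01   0.003 -1.   ] F [-0.1 -0.2  1.3] w 0.0547 q6 -0.1
shift [ 0.0652 -0.0017 -0.0052]
turn [-0.0016  0.0103 -0.0001]
```

```bash
python3 -m crank '[[0,0,0,0,0,0,0.62],[0,0,0,0,0,0,0.62]]';python3 - <<'E'
from h import *
go([.505,-.290,.0775],163.5)
grab("side","d8")
a=cv2.imread("pics/d8.png")[150:290,370:520];cv2.imwrite("pics/c12.png",cv2.resize(a,None,fx=4,fy=4,interpolation=cv2.INTER_CUBIC))
E
```

```text
t: 10.18
eef_pos: [0.5051, -0.2913, 0.1498]
ee_rot: [3.108, 1.567, -0.321]
force: [0.2, 0.6, 0.7]
width: 0.0544
t 10.18 pos [ 0.5051 -0.2913  0.1498] jaw 163.5 tilt xaxis [ 0.003 -0.001 -1.   ] F [0.2 0.6 0.7] w 0.0544 q6 -0.1
shift [ 0.0723 -0.0012  0.0007]
turn [ 0.0002 -0.0034 -0.0001]
```

View pics/c12.png

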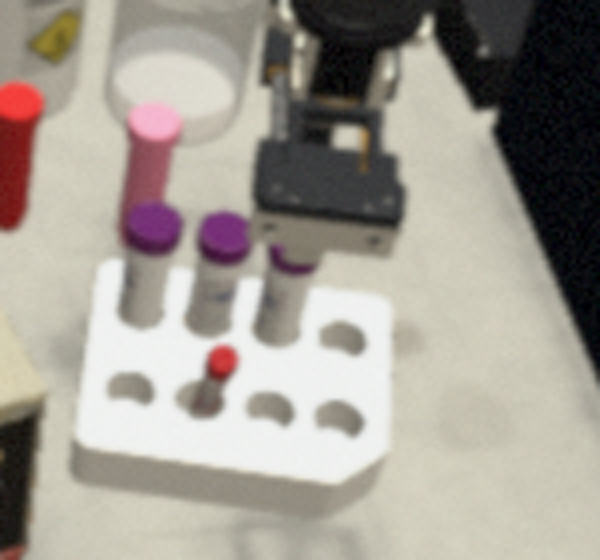

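```bash
python3 -m crank '[[0.03,-0.001,0,0,0,0,0.62],[0.06,-0.001,0,0,0,0,0.62],[0.072,-0.001,0,0,0,0,0.62],[0.072,-0.001,0,0,0,0,0.62],[0.072,-0.001,0,0,0,0,0.2],[0.072,-0.001,0,0,0,0,0.2],[0.072,-0.001,0,0,0,0,0.2],[0.072,-0.001,0,0,0,0,0.2]]' 20
python3 - <<'E'
from h import *
go([.505,-.290,.30],163.5)
E
```

```text
t: 11.22
eef_pos: [0.5043, -0.2903, 0.0761]
ee_rot: [3.041, 1.57, -0.389]
force: [-0.0, 0.8, 3.1]
width: 0.0281
t 11.22 pos [ 0.5043 -0.2903  0.0761] jaw 163.5 tilt xaxis [ 0.001 -0.    -1.   ] F [-0.   0.8  3.1] w 0.0281 q6 -0.1
shift [-0.2239 -0.0004 -0.0008]
turn [-0.0004 -0.0009 -0.0001]
```

```bash
python3 -m crank '[[-0.03,0,0,0,0,0,0.2],[-0.09,0,0,0,0,0,0.2],[-0.15,0,0,0,0,0,0.2],[-0.21,0,0,0,0,0,0.2],[-0.225,0,0,0,0,0,0.2],[-0.225,0,0,0,0,0,0.2]]'
python3 - <<'E'
from h import *
go([.4695,.2620,.30],88.8)
E
```

```text
t: 11.98
eef_pos: [0.5042, -0.29, 0.3012]
ee_rot: [-2.865, 1.569, -0.012]
force: [-0.5, -0.2, -1.4]
width: 0.028
t 11.97 pos [ 0.5042 -0.29    0.3012] jaw 163.5 tilt xaxis [ 0.002 -0.    -1.   ] F [-0.5 -0.2 -1.4] w 0.028 q6 -0.1
shift [ 0.0011 -0.5194  0.1904]
turn [ 1.3032e+00 -1.2000e-03  1.6000e-03]
```

```bash
python3 -m crank '[[0,-0.052,0.019,0.13,0,0,0.2],[0,-0.104,0.038,0.26,0,0,0.2],[0,-0.156,0.057,0.39,0,0,0.2],[0,-0.208,0.076,0.52,0,0,0.2],[0,-0.26,0.095,0.65,0,0,0.2],[0,-0.312,0.114,0.78,0,0,0.2],[0,-0.364,0.133,0.91,0,0,0.2],[0,-0.416,0.152,1.04,0,0,0.2],[0,-0.468,0.171,1.17,0,0,0.2],[0,-0.5194,0.1904,1.303,0,0,0.2]]'; python3 -m crank '[[0.05,0,0,0,0,0,0.2],[0.1,0,0,0,0,0,0.2],[0.12,0,0,0,0,0,0.2],[0.12,0,0,0,0,0,0.2],[0.12,0,0,0,0,0,0.2]]';python3 - <<'E'
from h import *
go([.4695,.2620,.097],88.8)
for c in ("scene","wrist"): grab(c,c+"9")
a=cv2.imread("pics/scene9.png")[100:190,270:370];b=cv2.imread("pics/wrist9.png")[100:350,195:445]
cv2.imwrite("pics/c13.png",np.hstack([cv2.resize(a,(400,360),interpolation=cv2.INTER_CUBIC),cv2.resize(b,(360,360),interpolation=cv2.INTER_CUBIC)]))
E
```

```text
t: 13.22
eef_pos: [0.468, 0.2633, 0.2981]
ee_rot: [2.311, 1.567, -2.426]
force: [0.8, 0.2, -1.4]
width: 0.0278
t: 13.85
eef_pos: [0.4694, 0.2619, 0.1806]
ee_rot: [2.925, 1.57, -1.808]
force: [0.9, 0.1, -0.4]
width: 0.0284
t 13.85 pos [0.4694 0.2619 0.1806] jaw 88.8 tilt xaxis [-0.    -0.001 -1.   ] F [ 0.9  0.1 -0.4] w 0.0284 q6 -2.47
shift [ 0.0836 -0.0001  0.0001]
turn [ 0.0003 -0.0005 -0.0001]
```

View pics/c13.png

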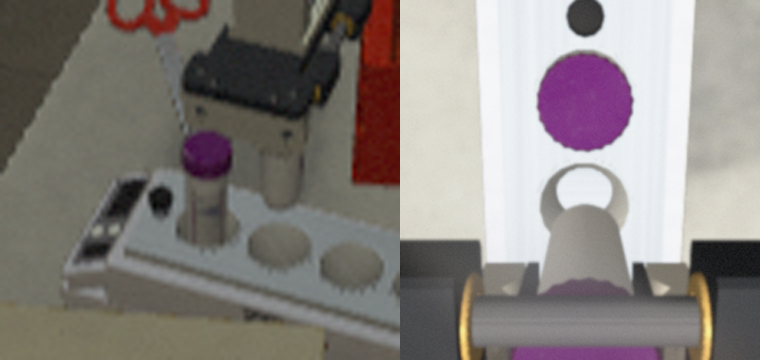

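Run:
```python
from h import *
w=load("wrist9")
print(cast(w,(323.5,240),.072), [cast(w,c,.146) for c,s in purple(w)][:2])
f=load("scene9")
print(proj(f,[.4694,.2619,.1806-.064]), 270+285/4,100+205/4)
```

```text
[0.46678901 0.26174061 0.072     ] [array([0.41345211, 0.26261892, 0.146     ]), array([0.51822475, 0.26053685, 0.146     ])]
[340.03474338 149.52303025] 341.25 151.25
```

```bash
python3 -m crank '[[0.025,0.0015,0,0,0,0,0.2],[0.045,0.0015,0,0,0,0,0.2],[0.06,0.0015,0,0,0,0,0.2],[0.072,0.0015,0,0,0,0,0.2],[0.084,0.0015,0,0,0,0,0.2],[0.084,0.0015,0,0,0,0,0.2]]' 10;python3 - <<'E'
from h import *
go([.468,.262,.096],88.8)
E
```

```text
t: 14.7
eef_pos: [0.4679, 0.262, 0.0961]
ee_rot: [2.875, 1.57, -1.858]
force: [1.8, 0.0, -1.5]
width: 0.0282
t 14.7 pos [0.4679 0.262  0.0961] jaw 88.8 tilt xaxis [-0. -0. -1.] F [ 1.8  0.  -1.5] w 0.0282 q6 -2.47
shift [ 0.0001 -0.0001 -0.    ]
turn [ 0.0003 -0.0004 -0.0001]
```

```bash
python3 -m crank '[[0,0,0,0,0,0,0.36],[0,0,0,0,0,0,0.45],[0,0,0,0,0,0,0.55],[0,0,0,0,0,0,0.6]]';python3 -m crank '[[-0.02,0,0,0,0,0,0.6],[-0.06,0,0,0,0,0,0.6],[-0.12,0,0,0,0,0,0.6],[-0.15,0,0,0,0,0,0.6],[-0.15,0,0,0,0,0,0.6]]';python3 - <<'E'
from h import *
go([.5172,-.2495,.245],163.5)
for c in ("scene","wrist"): grab(c,c+"10")
a=cv2.imread("pics/scene10.png")[100:190,270:370];b=cv2.imread("pics/wrist10.png")[100:350,195:445]
cv2.imwrite("pics/c14.png",np.hstack([cv2.resize(a,(400,360),interpolation=cv2.INTER_CUBIC),cv2.resize(b,(360,360),interpolation=cv2.INTER_CUBIC)]))
E
```

```text
t: 15.2
eef_pos: [0.4677, 0.262, 0.0967]
ee_rot: [-0.541, 1.571, 1.009]
force: [-0.4, -0.5, 0.3]
width: 0.0506
t: 15.82
eef_pos: [0.4687, 0.2629, 0.2496]
ee_rot: [-0.764, 1.565, 0.786]
force: [-0.4, 0.6, -0.2]
width: 0.0524
t 15.82 pos [0.4687 0.2629 0.2496] jaw 88.8 tilt xaxis [ 0.004  0.004 -1.   ] F [-0.4  0.6 -0.2] w 0.0524 q6 -2.47
shift [ 0.0028 -0.0589 -0.5113]
turn [-1.3033e+00  9.0000e-04  5.9000e-03]
```

View pics/c14.png

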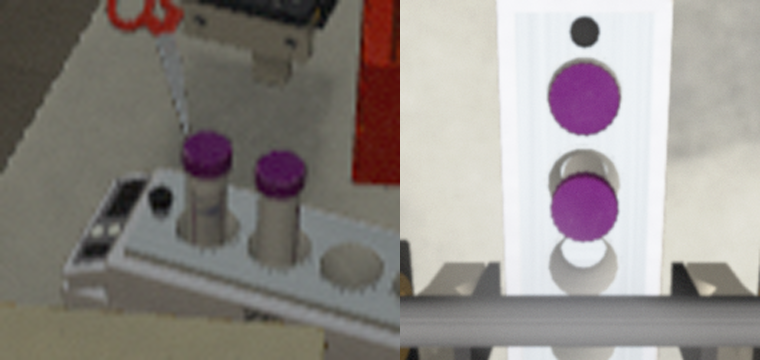

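```bash
python3 -m crank '[[0,-0.006,-0.051,-0.13,0,0,0.62],[0,-0.012,-0.102,-0.26,0,0,0.62],[0,-0.018,-0.153,-0.39,0,0,0.62],[0,-0.024,-0.204,-0.52,0,0,0.62],[0,-0.03,-0.255,-0.65,0,0,0.62],[0,-0.036,-0.306,-0.78,0,0,0.62],[0,-0.041,-0.358,-0.91,0,0,0.62],[0,-0.047,-0.409,-1.04,0,0,0.62],[0,-0.053,-0.46,-1.17,0,0,0.62],[0,-0.059,-0.511,-1.303,0,0,0.62]]'; python3 -m crank '[[0.05,0,0,0,0,0,0.62],[0.095,0,0,0,0,0,0.62],[0.095,0,0,0,0,0,0.62],[0.095,0,0,0,0,0,0.62],[0.095,0,0,0,0,0,0.62]]';python3 - <<'E'
from h import *
go([.5172,-.249,.0775],163.5)
grab("side","d11")
a=cv2.imread("pics/d11.png")[150:290,370:520];cv2.imwrite("pics/c15.png",cv2.resize(a,None,fx=4,fy=4,interpolation=cv2.INTER_CUBIC))
E
```

```text
t: 17.18
eef_pos: [0.5154, -0.2517, 0.2449]
ee_rot: [0.061, 1.568, 2.918]
force: [0.8, 0.7, 0.6]
width: 0.0541
t: 17.8
eef_pos: [0.5174, -0.2502, 0.1535]
ee_rot: [-3.109, 1.568, -0.255]
force: [0.1, 0.3, 0.7]
width: 0.054
t 17.8 pos [ 0.5174 -0.2502  0.1535] jaw 163.5 tilt xaxis [ 0.003 -0.001 -1.   ] F [0.1 0.3 0.7] w 0.054 q6 -0.18
shift [ 0.076  -0.0011  0.0008]
turn [ 0.0002 -0.0031  0.0001]
```

View pics/c15.png

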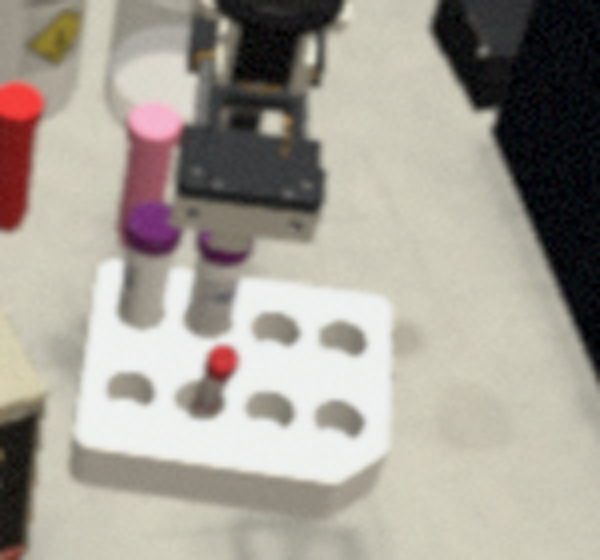

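```bash
python3 -m crank '[[0.03,-0.001,0,0,0,0,0.62],[0.06,-0.001,0,0,0,0,0.62],[0.076,-0.001,0,0,0,0,0.62],[0.076,-0.001,0,0,0,0,0.62],[0.076,-0.001,0,0,0,0,0.2],[0.076,-0.001,0,0,0,0,0.2],[0.076,-0.001,0,0,0,0,0.2],[0.076,-0.001,0,0,0,0,0.2]]' 20; python3 -m crank '[[-0.03,0,0,0,0,0,0.2],[-0.09,0,0,0,0,0,0.2],[-0.15,0,0,0,0,0,0.2],[-0.21,0,0,0,0,0,0.2],[-0.225,0,0,0,0,0,0.2],[-0.225,0,0,0,0,0,0.2]]'
python3 - <<'E'
from h import *
go([.522,.2610,.30],88.8)
E
```

```text
t: 18.85
eef_pos: [0.5168, -0.2492, 0.0762]
ee_rot: [-3.126, 1.57, -0.273]
force: [0.1, 0.1, 3.6]
width: 0.0283
t: 19.6
eef_pos: [0.5166, -0.2491, 0.3012]
ee_rot: [-2.806, 1.569, 0.047]
force: [-1.0, 0.4, -2.6]
width: 0.028
t 19.6 pos [ 0.5166 -0.2491  0.3012] jaw 163.5 tilt xaxis [ 0.002  0.    -1.   ] F [-1.   0.4 -2.6] w 0.028 q6 -0.18
shift [ 0.0013 -0.4905  0.14  ]
turn [ 1.3031e+00 -1.2000e-03  1.8000e-03]
```

```bash
python3 -m crank '[[0,-0.049,0.014,0.13,0,0,0.2],[0,-0.098,0.028,0.26,0,0,0.2],[0,-0.147,0.042,0.39,0,0,0.2],[0,-0.196,0.056,0.52,0,0,0.2],[0,-0.245,0.07,0.65,0,0,0.2],[0,-0.294,0.084,0.78,0,0,0.2],[0,-0.343,0.098,0.91,0,0,0.2],[0,-0.392,0.112,1.04,0,0,0.2],[0,-0.441,0.126,1.17,0,0,0.2],[0,-0.4905,0.14,1.303,0,0,0.2]]'; python3 -m crank '[[0.05,0,0,0,0,0,0.2],[0.1,0,0,0,0,0,0.2],[0.12,0,0,0,0,0,0.2],[0.12,0,0,0,0,0,0.2],[0.12,0,0,0,0,0,0.2]]';python3 - <<'E'
from h import *
go([.522,.2610,.096],88.8)
for c in ("scene","wrist"): grab(c,c+"12")
a=cv2.imread("pics/scene12.png")[100:190,290:390];b=cv2.imread("pics/wrist12.png")[100:350,195:445]
cv2.imwrite("pics/c16.png",np.hstack([cv2.resize(a,(400,360),interpolation=cv2.INTER_CUBIC),cv2.resize(b,(360,360),interpolation=cv2.INTER_CUBIC)]))
E
```

```text
t: 20.85
eef_pos: [0.5207, 0.2621, 0.2979]
ee_rot: [2.244, 1.567, -2.493]
force: [0.5, -1.0, -0.0]
width: 0.0283
t: 21.48
eef_pos: [0.5219, 0.2609, 0.1806]
ee_rot: [3.028, 1.57, -1.705]
force: [0.4, -0.4, -0.6]
width: 0.0283
t 21.48 pos [0.5219 0.2609 0.1806] jaw 88.8 tilt xaxis [-0. -0. -1.] F [ 0.4 -0.4 -0.6] w 0.0283 q6 -2.39
shift [ 0.0846 -0.0001  0.0001]
turn [ 0.0003 -0.0004 -0.0001]
```

View pics/c16.png

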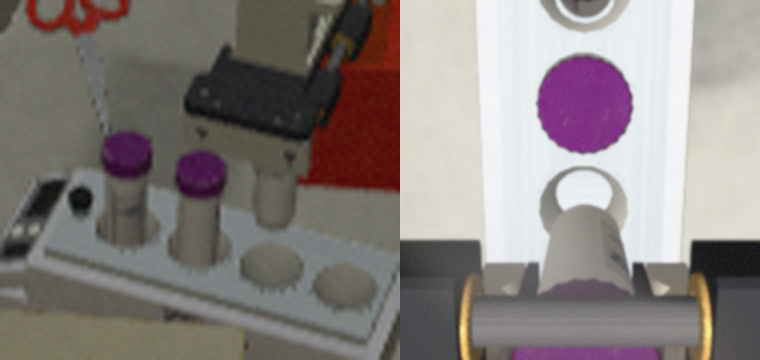

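```bash
python3 -m crank '[[0.025,0,0,0,0,0,0.2],[0.045,0,0,0,0,0,0.2],[0.06,0,0,0,0,0,0.2],[0.072,0,0,0,0,0,0.2],[0.084,0,0,0,0,0,0.2],[0.084,0,0,0,0,0,0.2]]' 10;python3 - <<'E'
from h import *
go([.522,.261,.096],88.8)
E
```

```text
t: 22.32
eef_pos: [0.5219, 0.2609, 0.096]
ee_rot: [2.695, 1.57, -2.038]
force: [1.6, 1.1, -1.8]
width: 0.0285
t 22.32 pos [0.5219 0.2609 0.096 ] jaw 88.8 tilt xaxis [-0. -0. -1.] F [ 1.6  1.1 -1.8] w 0.0285 q6 -2.39
shift [ 0.     -0.0001  0.0002]
turn [ 0.0003 -0.0004 -0.0002]
```

```bash
python3 -m crank '[[0,0,0,0,0,0,0.36],[0,0,0,0,0,0,0.45],[0,0,0,0,0,0,0.55],[0,0,0,0,0,0,0.6]]';python3 -m crank '[[-0.02,0,0,0,0,0,0.6],[-0.06,0,0,0,0,0,0.6],[-0.12,0,0,0,0,0,0.6],[-0.15,0,0,0,0,0,0.6],[-0.15,0,0,0,0,0,0.6]]';python3 - <<'E'
from h import *
go([.5293,-.2085,.245],163.5)
for c in ("scene","wrist"): grab(c,c+"13")
a=cv2.imread("pics/scene13.png")[100:190,290:390];b=cv2.imread("pics/wrist13.png")[100:350,195:445]
cv2.imwrite("pics/c17.png",np.hstack([cv2.resize(a,(400,360),interpolation=cv2.INTER_CUBIC),cv2.resize(b,(360,360),interpolation=cv2.INTER_CUBIC)]))
E
```

```text
t: 22.82
eef_pos: [0.5218, 0.2609, 0.0967]
ee_rot: [-0.674, 1.571, 0.876]
force: [0.1, -0.4, -0.1]
width: 0.0507
t: 23.45
eef_pos: [0.5228, 0.2617, 0.2498]
ee_rot: [-0.853, 1.565, 0.697]
force: [-0.4, -0.4, -1.5]
width: 0.0525
t 23.45 pos [0.5228 0.2617 0.2498] jaw 88.8 tilt xaxis [ 0.004  0.004 -1.   ] F [-0.4 -0.4 -1.5] w 0.0525 q6 -2.39
shift [ 0.0031 -0.016  -0.47  ]
turn [-1.3033e+00  4.0000e-04  6.0000e-03]
```

View pics/c17.png

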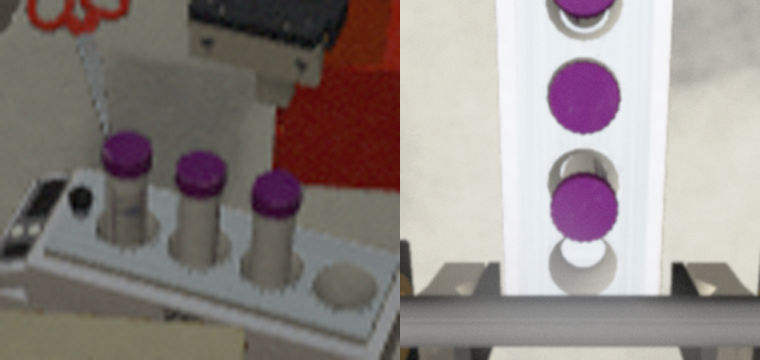

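Three seated in order; the fourth next.

```bash
python3 -m crank '[[0,-0.002,-0.047,-0.13,0,0,0.62],[0,-0.003,-0.094,-0.26,0,0,0.62],[0,-0.005,-0.141,-0.39,0,0,0.62],[0,-0.006,-0.188,-0.52,0,0,0.62],[0,-0.008,-0.235,-0.65,0,0,0.62],[0,-0.01,-0.282,-0.78,0,0,0.62],[0,-0.011,-0.329,-0.91,0,0,0.62],[0,-0.013,-0.376,-1.04,0,0,0.62],[0,-0.014,-0.423,-1.17,0,0,0.62],[0,-0.016,-0.47,-1.303,0,0,0.62]]'; python3 -m crank '[[0.05,0,0,0,0,0,0.62],[0.095,0,0,0,0,0,0.62],[0.095,0,0,0,0,0,0.62],[0.095,0,0,0,0,0,0.62],[0.095,0,0,0,0,0,0.62]]';python3 - <<'E'
from h import *
go([.5293,-.208,.0775],163.5)
grab("side","d14")
a=cv2.imread("pics/d14.png")[150:290,370:520];cv2.imwrite("pics/c18.png",cv2.resize(a,None,fx=4,fy=4,interpolation=cv2.INTER_CUBIC))
E
```

```text
t: 24.8
eef_pos: [0.5272, -0.2107, 0.245]
ee_rot: [0.13, 1.568, 2.987]
force: [0.7, 1.1, -0.4]
width: 0.0544
t: 25.42
eef_pos: [0.5293, -0.2093, 0.1535]
ee_rot: [-3.027, 1.568, -0.173]
force: [0.3, 0.4, -0.8]
width: 0.0544
t 25.43 pos [ 0.5293 -0.2093  0.1535] jaw 163.5 tilt xaxis [ 0.003 -0.001 -1.   ] F [ 0.3  0.4 -0.8] w 0.0544 q6 -0.26
shift [ 0.076  -0.0012  0.0006]
turn [ 0.0001 -0.003   0.0004]
```

View pics/c18.png

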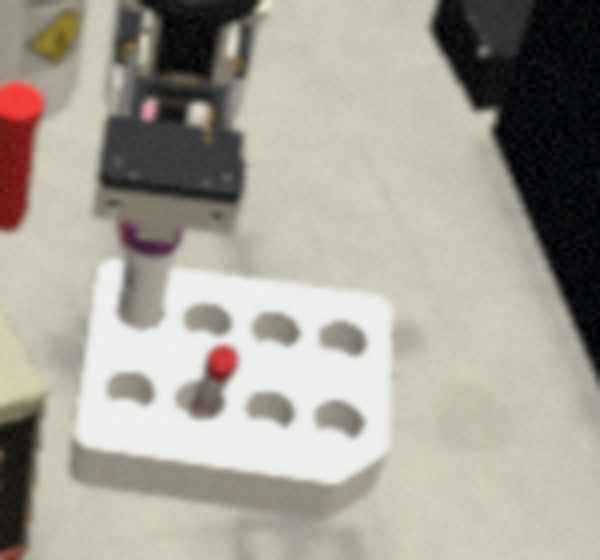

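Run:
```python
from h import *
w=load("w1")
print(cast(w,(410,268),.175),cast(w,(225,305),.175))
```

```text
[ 0.41042633 -0.16138606  0.175     ] [ 0.55116183 -0.13167049  0.175     ]
```

```bash
python3 - <<'E'
from h import *
w=load("w1");g=load("side0");f=load("s1")
print(cast(w,(410,268),.0),cast(w,(225,305),.0))
for u,v in ((382,245),(345,186),(309,271),(276,204)): print("side top",cast(g,(u,v),.175))
print("side bottom",cast(g,(378,292),0.0),cast(g,(314,308),0.))
for p in [(258,268),(344,273)]:print("scene bottom",cast(f,p,0.))
E
python3 - <<'E'
import cv2
a=cv2.imread("pics/w1.png")[230:400,180:500];cv2.imwrite("pics/c19.png",cv2.resize(a,None,fx=2.4,fy=2.4))
E
```

```text
[ 0.3684929  -0.10667713  0.        ] [ 0.6004356  -0.05770362  0.        ]
side top [ 0.3763562 -0.1111977  0.175    ]
side top [ 0.56271841 -0.05562008  0.175     ]
side top [0.32583201 0.05343023 0.175     ]
side top [0.52399393 0.11134692 0.175     ]
side bottom [ 0.36848151 -0.11384401  0.        ] [0.34158211 0.04453827 0.        ]
scene bottom [ 0.37084376 -0.10424774  0.        ]
scene bottom [ 0.58462671 -0.04425635  0.        ]
```

View pics/c19.png

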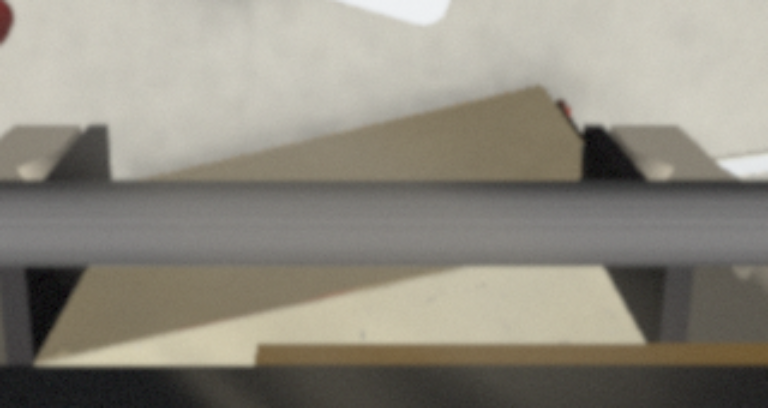

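```bash
python3 -m crank '[[0.03,-0.001,0,0,0,0,0.62],[0.06,-0.001,0,0,0,0,0.62],[0.076,-0.001,0,0,0,0,0.62],[0.076,-0.001,0,0,0,0,0.62],[0.076,-0.001,0,0,0,0,0.2],[0.076,-0.001,0,0,0,0,0.2],[0.076,-0.001,0,0,0,0,0.2],[0.076,-0.001,0,0,0,0,0.2]]' 20; python3 -m crank '[[-0.03,0,0,0,0,0,0.2],[-0.09,0,0,0,0,0,0.2],[-0.15,0,0,0,0,0,0.2],[-0.21,0,0,0,0,0,0.2],[-0.225,0,0,0,0,0,0.2],[-0.225,0,0,0,0,0,0.2]]'
python3 - <<'E'
from h import *
go([.576,.260,.30],88.8)
E
```

```text
t: 26.48
eef_pos: [0.5288, -0.2084, 0.0761]
ee_rot: [-3.045, 1.57, -0.192]
force: [0.1, 0.4, 2.8]
width: 0.0281
t: 27.22
eef_pos: [0.5285, -0.2082, 0.3012]
ee_rot: [-2.713, 1.569, 0.14]
force: [-0.3, -0.1, -1.0]
width: 0.0279
t 27.23 pos [ 0.5285 -0.2082  0.3012] jaw 163.5 tilt xaxis [ 0.002  0.    -1.   ] F [-0.3 -0.1 -1. ] w 0.0279 q6 -0.26
shift [ 0.0014 -0.4624  0.0877]
turn [ 1.3031e+00 -1.0000e-03  1.8000e-03]
```

```bash
python3 -m crank '[[0,-0.046,0.009,0.13,0,0,0.2],[0,-0.092,0.018,0.26,0,0,0.2],[0,-0.139,0.026,0.39,0,0,0.2],[0,-0.185,0.035,0.52,0,0,0.2],[0,-0.231,0.044,0.65,0,0,0.2],[0,-0.277,0.053,0.78,0,0,0.2],[0,-0.324,0.061,0.91,0,0,0.2],[0,-0.37,0.07,1.04,0,0,0.2],[0,-0.416,0.079,1.17,0,0,0.2],[0,-0.4624,0.0877,1.303,0,0,0.2]]'; python3 -m crank '[[0.05,0,0,0,0,0,0.2],[0.1,0,0,0,0,0,0.2],[0.12,0,0,0,0,0,0.2],[0.12,0,0,0,0,0,0.2],[0.12,0,0,0,0,0,0.2]]';python3 - <<'E'
from h import *
go([.576,.260,.096],88.8)
for c in ("scene","wrist"): grab(c,c+"15")
a=cv2.imread("pics/scene15.png")[100:190,300:400];b=cv2.imread("pics/wrist15.png")[100:350,195:445]
cv2.imwrite("pics/c20.png",np.hstack([cv2.resize(a,(400,360),interpolation=cv2.INTER_CUBIC),cv2.resize(b,(360,360),interpolation=cv2.INTER_CUBIC)]))
E
```

```text
t: 28.48
eef_pos: [0.5749, 0.261, 0.2977]
ee_rot: [2.181, 1.567, -2.556]
force: [0.5, -0.6, -1.1]
width: 0.0283
t: 29.1
eef_pos: [0.576, 0.2599, 0.1805]
ee_rot: [2.933, 1.57, -1.8]
force: [-0.5, 0.2, 0.7]
width: 0.0282
t 29.1 pos [0.576  0.2599 0.1805] jaw 88.8 tilt xaxis [-0. -0. -1.] F [-0.5  0.2  0.7] w 0.0282 q6 -2.32
shift [ 0.0845 -0.      0.0002]
turn [ 0.0004 -0.0005 -0.0001]
```

View pics/c20.png

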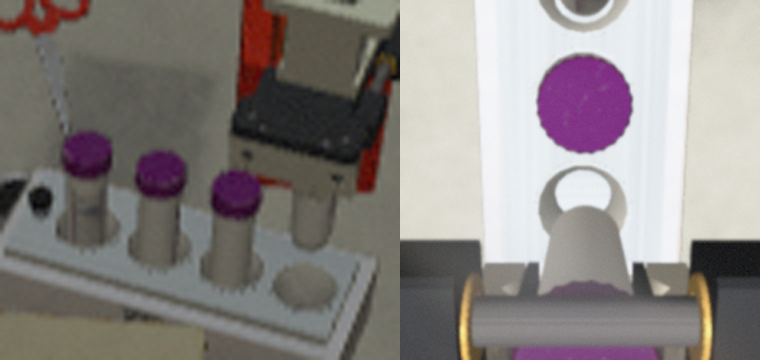

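Same relative picture as the third tube; insert.

```bash
python3 -m crank '[[0.025,0,0,0,0,0,0.2],[0.045,0,0,0,0,0,0.2],[0.06,0,0,0,0,0,0.2],[0.072,0,0,0,0,0,0.2],[0.084,0,0,0,0,0,0.2],[0.084,0,0,0,0,0,0.2]]' 10;python3 -m crank '[[0,0,0,0,0,0,0.36],[0,0,0,0,0,0,0.45],[0,0,0,0,0,0,0.55],[0,0,0,0,0,0,0.6]]';python3 -m crank '[[-0.02,0,0,0,0,0,0.6],[-0.06,0,0,0,0,0,0.6],[-0.12,0,0,0,0,0,0.6],[-0.17,0,0,0,0,0,0.6],[-0.17,0,0,0,0,0,0.6]]';python3 -m crank '[[0,-0.05,0,0,0,0,0.6],[0,-0.1,0,0,0,0,0.6],[0,-0.1,0,0,0,0,0.6],[0,-0.1,0,0,0,0,0.6]]'
python3 - <<'E'
from h import *
go([.576,.260,.096],88.8)
for c in ("scene","wrist","side"): grab(c,c+"16")
a=cv2.imread("pics/scene16.png")[100:210,280:400];b=cv2.imread("pics/wrist16.png")
cv2.imwrite("pics/c21.png",np.hstack([cv2.resize(a,(390,360),interpolation=cv2.INTER_CUBIC),cv2.resize(b,(400,360),interpolation=cv2.INTER_AREA)]))
w=load("wrist16");f=load("scene16")
for n,fr in(("w",w),("scene",f)):
    for c,s in purple(fr):
        if s[4]>60: print(n,c,s[4],cast(fr,c,.147).round(4))
E
```

```text
t: 29.95
eef_pos: [0.5758, 0.2598, 0.096]
ee_rot: [2.538, 1.57, -2.195]
force: [0.3, -0.2, -1.3]
width: 0.0283
t: 30.45
eef_pos: [0.5758, 0.26, 0.0968]
ee_rot: [-0.769, 1.571, 0.781]
force: [-0.0, 0.6, -0.2]
width: 0.0506
t: 31.08
eef_pos: [0.5777, 0.2609, 0.2719]
ee_rot: [-0.962, 1.562, 0.589]
force: [0.0, 0.0, -0.3]
width: 0.0527
t: 31.58
eef_pos: [0.6754, 0.2575, 0.2652]
ee_rot: [2.085, 1.569, -2.649]
force: [-0.2, -0.4, -0.3]
width: 0.0525
t 31.57 pos [0.6754 0.2575 0.2652] jaw 88.8 tilt xaxis [-0.002 -0.001 -1.   ] F [-0.2 -0.4 -0.3] w 0.0525 q6 -2.22
shift [0.1694 0.0992 0.0005]
turn [-0.0003 -0.001  -0.0017]
w [323.53858105  20.60227861] 1931 [0.5259 0.2602 0.147 ]
w [323.66883822 100.85016287] 1842 [0.5756 0.2593 0.147 ]
scene [321.30434783 138.24347826] 115 [0.4167 0.2556 0.147 ]
scene [339.5862069  143.10344828] 116 [0.4693 0.2545 0.147 ]
scene [358.61538462 148.18803419] 117 [0.5232 0.2533 0.147 ]
scene [377.71428571 153.33613445] 119 [0.5765 0.2519 0.147 ]
```

View pics/c21.png

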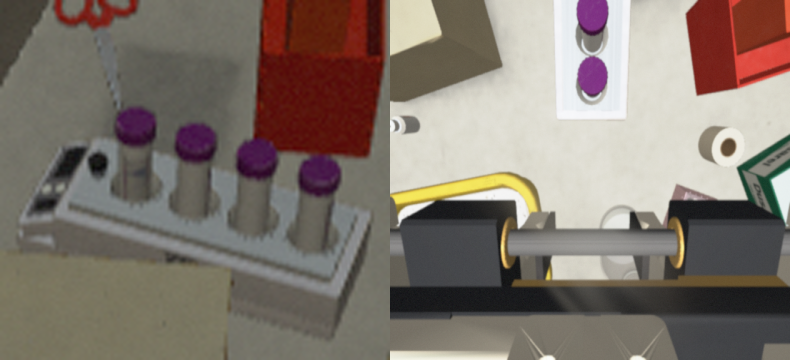

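View pics/side16.png

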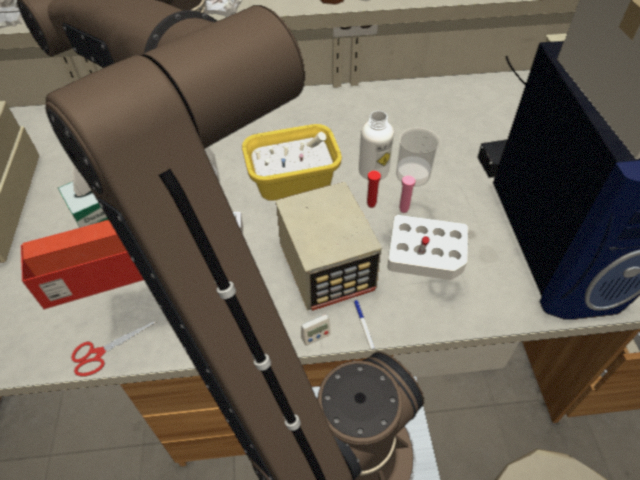

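```bash
python3 -m crank '[[0,0,0,0,0,0,0.6],[0,0,0,0,0,0,0.6],[0,0,0,0,0,0,0.6],[0,0,0,0,0,0,0.6]]'
python3 - <<'E'
from station import *
print(job_done(), get_state()["t"])
E
```

```text
t: 32.22
eef_pos: [0.6757, 0.2579, 0.2667]
ee_rot: [-0.844, 1.571, 0.707]
force: [-0.0, 0.6, 0.4]
width: 0.0528
the job is handed in; nothing more can be done
the job is handed in; nothing more can be done
```

I moved the four purple-capped tubes one at a time, starting with the tube at the cut-corner end of the row, which went into the well beside the black probe. The rest followed in sequence, and the tube from the other end went last into the farthest well. The job was handed in at about 32 s with the gripper open and clear of everything.

**Seating:** The last scene picture shows all four tubes upright in their wells. The caps sit evenly about 54 mm apart and at matching heights, so all four look seated on the well bottoms. The last wrist picture covered only wells three and four, and it agreed with the scene picture to about 3 mm along the row.

**Forces:** Force readings at the end of each move stayed under 6 N.

**Left alone:** The last side picture shows the tube row in the rack empty. The red-capped vial and the pink and red look-alikes are where they were.

**Disagreements:** At the cap-top height, the scene camera put all four caps about 7 mm nearer the robot's centre line than the wrist camera did. I put this down to the coloured patch including the side of the cap, because the shift was the same for all four. In x, the cameras differed from the robot's own readings by 2 to 3 mm, so I corrected for that at the first two wells.

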